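Find the spares tin with the loose part and present it

TASK

A loose steel part from the roaster has been sealed into one of the three identical long spares tins. Lift and shake the tins one at a time until you find the one that rattles, standing each silent one back upright where it stood, then hold the rattling tin out upright and still, a hand's breadth above the middle of the cork coaster, without disturbing the other things on the table. Finish while holding it there: do not set it down or let go.

Things in the scene. Friction and masses are not known exactly. Their poses are not given: they have to be found in the camera images.
- tin_0: The left one (largest y) of three identical sealed oblong spares tins, bare metal, steel lid with a paper label: 116 long (its x), 58 wide (y), 70 mm tall over the lid, straight-sided, about 0.37 kg, standing flat, long axis roughly away from the robot. Take it across its width at the middle, in its upper half. Origin: centre of the underside. Which tin rattles changes from run to run and cannot be seen or weighed.
- tin_1: The middle one of three identical sealed oblong spares tins, bare metal, steel lid with a paper label: 116 long (its x), 58 wide (y), 70 mm tall over the lid, straight-sided, about 0.37 kg, standing flat, long axis roughly away from the robot. Take it across its width at the middle, in its upper half. Origin: centre of the underside. Which tin rattles changes from run to run and cannot be seen or weighed.
- tin_2: The right one (smallest y) of three identical sealed oblong spares tins, bare metal, steel lid with a paper label: 116 long (its x), 58 wide (y), 70 mm tall over the lid, straight-sided, about 0.37 kg, standing flat, long axis roughly away from the robot. Take it across its width at the middle, in its upper half. Origin: centre of the underside. Which tin rattles changes from run to run and cannot be seen or weighed.
- tin_0_inside: Hollow inside tin_0, unseen, same origin and axes as the tin: 102 mm long, 44 wide, from 20 to 64 mm above the underside, its floor a low ridge falling 4 mm to each end. In one tin only a loose ball-like steel piece (175 g, 35 mm across) rolls in it and comes to rest 33 mm from the middle, at one end or the other. In the other two the same weight is packed fast at the middle and nothing moves.
- tin_1_inside: Hollow inside tin_1, same origin and axes, built like that of tin_0. In a hand that holds the tin level by the middle, the loose piece at one end pulls that end down by 0.06 N m. A brisk stroke of 90 mm along x (0.25 to 0.4 s), stopped short, nearly always throws it to the leading end, a stroke back to the other: the moment flips by 0.12 N m, while a silent tin gives no change. The knocks last some 20 ms.
- tin_2_inside: Hollow inside tin_2, same origin and axes, built like that of tin_0. A shake counts when, with the tin lifted in the hand, the piece knocks on it with over 2.6 N: a brisk 90 mm stroke along the tin, there and back, or tipping the tin end-down by 0.3 rad each way (which also sends the piece to the low end), does it; slow lifting and carrying do not.
- coaster: Round cork coaster, 100 mm across and 6 mm thick, fixed flat on the table beyond the tins. Origin: centre of its underside. The tin is presented above it, its underside about 100 mm over the table (5 to 20 cm will do), the middle of the tin over the middle of the coaster, any way round.
- pitcher: Bystander: steel mug, 72 mm across, 85 mm tall, with a handle, loose, standing at the far left. Origin: centre of its underside.
- tamper: Bystander: wooden tamper, 58 mm across at the foot, 85 mm tall, loose, standing at the far right. Origin: centre of its underside.
- scoop: Bystander: spoon 170 mm long with a wooden handle, lying loose on the table at the right. Origin: on its underside, near the middle.
There are look-alikes about, which are no part of the job. Of the things that look like the coaster, take the one that is farthest from the robot's base at the start.

How it is judged:
On the way:
1. the rattling tin, lifted clear of the table in the gripper, is shaken so that the piece inside knocks on it (over 2.6 N) (((contact force between the fingers and tin_0 above 2 N and height (world z) of tin_0 above 0.03 m and contact force between tin_0_inside and anything else above 2.6 N) or (contact force between the fingers and tin_1 above 2 N and height (world z) of tin_1 above 0.03 m and contact force between tin_1_inside and anything else above 2.6 N) or (contact force between the fingers and tin_2 above 2 N and height (world z) of tin_2 above 0.03 m and contact force between tin_2_inside and anything else above 2.6 N))).
At the end, for the whole second after the job is handed in: The rattling tin is held in the fingers, still (3 cm/s), upright (0.2 rad), within 40 mm of the coaster's centre, underside 50 to 200 mm above the table, clear of the others; the other two stand upright (0.1 rad) on the table, at rest, released, within 50 mm of where they started (((contact force between the fingers and tin_0 above 2 N and height (world z) of tin_0 between 0.03 and 0.2 m and contact force between tin_0_inside and anything else above 0.3 N and horizontal distance between tin_0 and coaster below 0.04 m and height (world z) of tin_0 above 0.05 m and angle between tin_0's own z axis and vertical below 0.2 rad and linear speed of tin_0 below 0.03 m/s and distance of each of tin_1, tin_2 from where it was at the start of the episode below 0.05 m and height (world z) of each of tin_1, tin_2 below 0.006 m and angle between each of tin_1, tin_2's own z axis and vertical below 0.1 rad and linear speed of each of tin_1, tin_2 below 0.02 m/s and contact force between each of tin_0, the arm, the fingers and tin_1 below 0.05 N and contact force between each of tin_0, the arm, the fingers and tin_2 below 0.05 N) or (contact force between the fingers and tin_1 above 2 N and height (world z) of tin_1 between 0.03 and 0.2 m and contact force between tin_1_inside and anything else above 0.3 N and horizontal distance between tin_1 and coaster below 0.04 m and height (world z) of tin_1 above 0.05 m and angle between tin_1's own z axis and vertical below 0.2 rad and linear speed of tin_1 below 0.03 m/s and distance of each of tin_0, tin_2 from where it was at the start of the episode below 0.05 m and height (world z) of each of tin_0, tin_2 below 0.006 m and angle between each of tin_0, tin_2's own z axis and vertical below 0.1 rad and linear speed of each of tin_0, tin_2 below 0.02 m/s and contact force between each of tin_1, the arm, the fingers and tin_0 below 0.05 N and contact force between each of tin_1, the arm, the fingers and tin_2 below 0.05 N) or (contact force between the fingers and tin_2 above 2 N and height (world z) of tin_2 between 0.03 and 0.2 m and contact force between tin_2_inside and anything else above 0.3 N and horizontal distance between tin_2 and coaster below 0.04 m and height (world z) of tin_2 above 0.05 m and angle between tin_2's own z axis and vertical below 0.2 rad and linear speed of tin_2 below 0.03 m/s and distance of each of tin_0, tin_1 from where it was at the start of the episode below 0.05 m and height (world z) of each of tin_0, tin_1 below 0.006 m and angle between each of tin_0, tin_1's own z axis and vertical below 0.1 rad and linear speed of each of tin_0, tin_1 below 0.02 m/s and contact force between each of tin_2, the arm, the fingers and tin_0 below 0.05 N and contact force between each of tin_2, the arm, the fingers and tin_1 below 0.05 N))); the arm keeps its last pose, push and grip.
It fails at once if the pitcher is knocked over or shifted by more than 30 mm (distance of pitcher from where it was at the start of the episode above 0.03 m).
It fails at once if the tamper is knocked over or shifted by more than 30 mm (distance of tamper from where it was at the start of the episode above 0.03 m).
It fails at once if the scoop is knocked over or shifted by more than 30 mm (distance of scoop from where it was at the start of the episode above 0.03 m).
It also fails if it takes over 72 s, if anything falls off the work surface, if the arm or the gripper's body presses on something with over 40 N, if the wrist force passes 120 N, or if a joint passes its speed limit or range.

ROBOT

A 6-joint arm with a two-finger parallel gripper is mounted at the origin on the work surface. World frame = base frame: x ahead of the robot, y to its left, z up, the work surface at z = 0. Lengths are in m, angles in rad, forces in N, time in s.
With the tool pointing down it reaches from about 0.35 to 0.975 m from the base axis. Payload 4.9 kg.
Tool frame: the origin (TCP) lies at the very end of the fingers, on their centre line; the grasp point (between the pads) lies 19 mm behind it; z points along the fingers, y is the line along which they close (so a half turn about z gives the same grasp; the last joint's range is limited). The gripper opens to 85 mm and grips with 20 to 120 N. Pads are 22 mm wide; open, the fingers measure 114 mm over their backs; the gripper's body (76 mm by 85 mm) begins 54 mm behind the grasp point. The pads swing forward as they close: fully open they stand 13 mm farther back than shut.
Start: joints at [-1.232, 0.053, 1.613, -0, 1.476, -0.119], TCP at [0.276, -0.561, 0.203] pointing down, gripper open.
Joint ranges: [-3.01, 3.01], [-1.01, 2.22], [0.06, 2.58], [-1.02, 4.17], [0.09, 2.62], [-3.14, 3.14]. Speed limits (rad/s): [2.57, 2.57, 3.14, 3.14, 3.14, 3.14].

INTERFACE

Orientations are given as a rotation vector (axis times angle).
In Python, from station import ctrl, imaging gives the robot as it stands.
- The arm moves only by the tool play_rows, never from a script. Its argument "series" is a list of rows, each a list of 3 entries, a list of its own where there are three numbers: the opening, from 0 (shut) to 1 (fully open), then the shift along the tool's x, y, z each as a share of 0.05 m, from -1 to 1, then the turn, a rotation vector about the tool's x, y, z each as a share of 8 degrees, from -1 to 1. In form: [[grip, [dx, dy, dz], [ax, ay, az]], ...]. A call has 1 to 8 rows; each row shifts and turns the commanded pose from where the row before left it, along the tool's axes as they then stand; what a row does not reach is not made up. A row lasts 1/8 s, in which the tool goes at most 62.5 mm and 10.7 degrees, less where a joint would pass 70% of its speed; a pose out of reach is approached as far as the arm can. A call with a number of a shift or a turn outside -1 to 1 is refused whole. A call with a gripper value outside its range is refused whole. The fingers move at their own pace and stop on an object; "force" is the grip in N (left out, the last holds). Time passes only in rows, so rows that do not move let the fingers close. It gives the time, the measured TCP pose, the force, the opening and the grip force at its end, in the units of the state.
- ctrl.get_obs(): the state, without advancing time (a new reading comes with each control period).
- imaging.get_image(name): name is "side" or "top"; returns a dict with "color" (480x640x3 uint8, blue, green, red), "fx", "fy", "cx", "cy" (pixels), "D" ([k1, k2, p1, p2, k3] as OpenCV has them; the pictures are not rectified), "extrinsics" (4x4, takes a point from world to camera coordinates). Camera axes: x right, y down, z forward; pixel columns grow to the right and rows downward; lengths in m; the calibration is good to about 2 mm. A picture is of the moment at which its call begins. There is no depth.
- ctrl.finish_job(): hands the job in; it is judged then, once.
The state is a dict: "t": time; "q": joint angles; "dq": joint speeds; "effort": joint torques, N m; "tool_pos": TCP position; "tool_rot": TCP orientation; "contact_force": force on the tool from outside, world axes, zero at the start; "wrist_torque": the same for the moment, N m; "opening": finger opening in m; "grip_force": force on a finger pad.
Only numpy, scipy, OpenCV 4.12 (cv2) and the standard library are available. Lean on these libraries where they do the work, as an engineer would, in place of code of your own. Each camera call takes 0.05 s, during which the arm holds its last target. There are 200 camera calls.

## Working session

There is one attempt and no reset: what is moved stays moved. The work goes in short steps, Python scripts to look and compute and a tool call to move; the robot and the scene stay as the last step left them, time stands still between calls to the robot, and variables do not carry over. Pictures are saved under pics/ and viewed, at most 10 in all, crops included, and the job is handed in when it is done.

Besides the shell and the picture viewer there is one more tool, called after "Request:" by a JSON object that holds its "name" and its "arguments". play_rows: Moves the arm, as the interface text tells. Shift numbers are shares of 0.05 m and turn numbers shares of 8 degrees, none past 1 either way. Its arguments: {"type":"object","properties":{"series":{"type":"array"},"force":{"type":"number"}},"required":["series"]}

```bash
mkdir -p pics; cat > h.py <<'E'
import numpy as np, cv2
from station import ctrl, imaging
def shot(n,f):
    im=imaging.get_image(n); cv2.imwrite('pics/'+f,im['color']); return im
def K(im): return np.array([[im['fx'],0,im['cx']],[0,im['fy'],im['cy']],[0,0,1.]])
def ray(im,uv,z):
    p=cv2.undistortPoints(np.array([[uv]],float),K(im),np.array(im['D'],float)).ravel()
    E=np.array(im['extrinsics']); R=E[:3,:3]; c=-R.T@E[:3,3]; d=R.T@np.array([*p,1])
    return c+d*(z-c[2])/d[2]
E
python3 -c "
from h import *
for n in('top','side'):
    im=shot(n,n+'0.png'); E=im['extrinsics'];print(n,-E[:3,:3].T@E[:3,3],im['fx'])
o=ctrl.get_obs();print(o)"
```

```text
top [ 0.39388619 -0.00888922  1.05781509] 483.9612175243603
side [0.04863144 0.88560431 0.80442329] 514.6222620813963
{'t': 0.1, 'q': array([-1.23203369e+00,  5.33187856e-02,  1.61417093e+00, -6.67120170e-06,
        1.47597512e+00, -1.19023653e-01]), 'dq': array([ 0.00020858, -0.00141511, -0.00252956,  0.00108395, -0.00118827,
       -0.00117437]), 'effort': array([-1.20349696e-04, -3.94905567e+01, -3.71363425e+01, -1.22603697e-04,
        3.93167313e-03, -1.07085233e-05]), 'tool_pos': array([ 0.27600615, -0.56006756,  0.20156017]), 'tool_rot': array([-3.05784217e+00, -7.12405263e-01,  3.32627161e-04]), 'contact_force': array([-0.17464535,  1.03138278,  0.5254423 ]), 'wrist_torque': array([0.06025604, 0.00180034, 0.02942808]), 'grip_force': 0.0, 'opening': 0.08505579251364176}
```

View pics/top0.png

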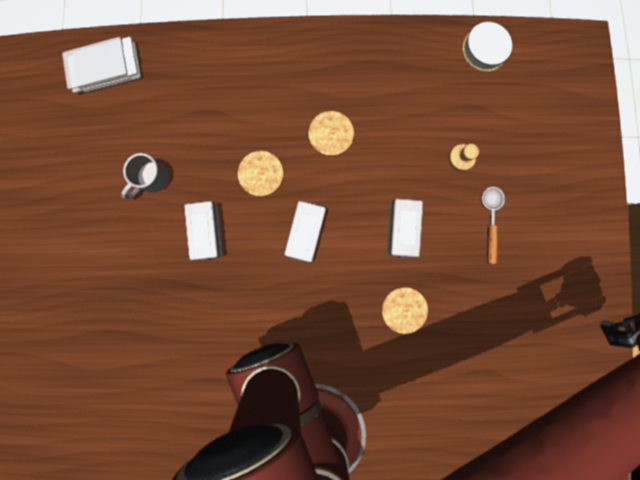

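View pics/side0.png

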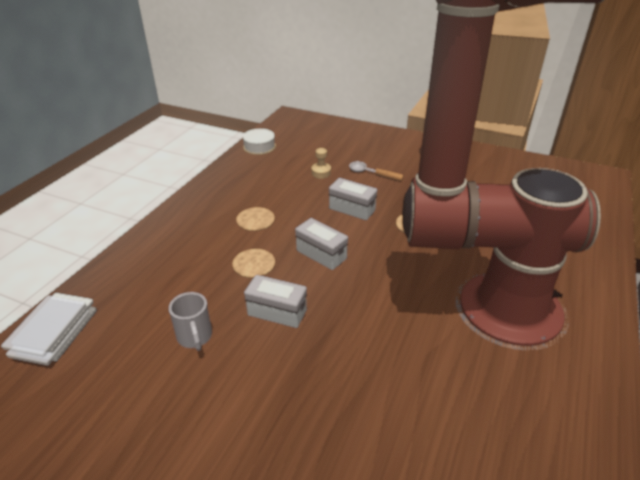

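The top view shows three cork discs at px (331,133), (260,173) and (405,310). The tins are at about (203,231), (306,231) and (406,228), the mug is at (140,172), the tamper at (464,156), and the spoon at (493,225). The base is near the bottom centre, so (331,133) looks farthest. I'll measure it and confirm with a crop.

```bash
cat > m.py <<'E'
from h import *
im=imaging.get_image('top'); c=im['color']
hsv=cv2.cvtColor(c,cv2.COLOR_BGR2HSV)
cork=cv2.inRange(hsv,(12,60,170),(35,255,255))
for k in cv2.findContours(cork,0,2)[0]:
    if cv2.contourArea(k)<800: continue
    (u,v),r=cv2.minEnclosingCircle(k); p=ray(im,(u,v),.006); e=ray(im,(u+r,v),.006)
    print('cork',(u,v),p.round(3),'dist',np.hypot(*p[:2]).round(3),'diam',2*np.linalg.norm(e-p))
w=cv2.inRange(hsv,(0,0,150),(180,60,255)); w[:180]=0;w[280:]=0
for k in cv2.findContours(w,0,2)[0]:
    if cv2.contourArea(k)<800: continue
    P=np.array([ray(im,q,.07)[:2] for q in k[:,0].astype(float)],np.float32)
    (x,y),s,a=cv2.minAreaRect(P); b=cv2.boxPoints(((x,y),s,a)); d1,d2=b[1]-b[0],b[2]-b[1]
    d=d1 if np.linalg.norm(d1)>np.linalg.norm(d2) else d2; yaw=np.degrees(np.arctan2(d[1],d[0]));yaw=(yaw+90)%180-90
    print('tin px',k[:,0].mean(0),'xy',round(x,4),round(y,4),np.round(s,3),'yaw',round(yaw,1))
cv2.imwrite('pics/crop0.png',cv2.resize(c[100:280,170:440],None,fx=2.9,fy=2.9,interpolation=cv2.INTER_CUBIC))
E
python3 m.py
```

```text
cork (404.42474365234375, 310.0218505859375) [ 0.27  -0.205  0.006] dist 0.34 diam 0.10179927336169219
cork (259.8823547363281, 172.88235473632812) [0.578 0.103 0.006] dist 0.587 diam 0.10085827212768156
cork (330.6607971191406, 132.76071166992188) [ 0.664 -0.055  0.006] dist 0.666 diam 0.10092587371901322
tin px [303.72941176 231.58823529] xy 0.4445 0.0067 [0.059 0.117] yaw -16.1
tin px [196.63461538 226.82692308] xy 0.4515 0.2217 [0.117 0.059] yaw 5.2
tin px [407.81481481 226.03703704] xy 0.4469 -0.204 [0.059 0.117] yaw -5.8
```

View pics/crop0.png

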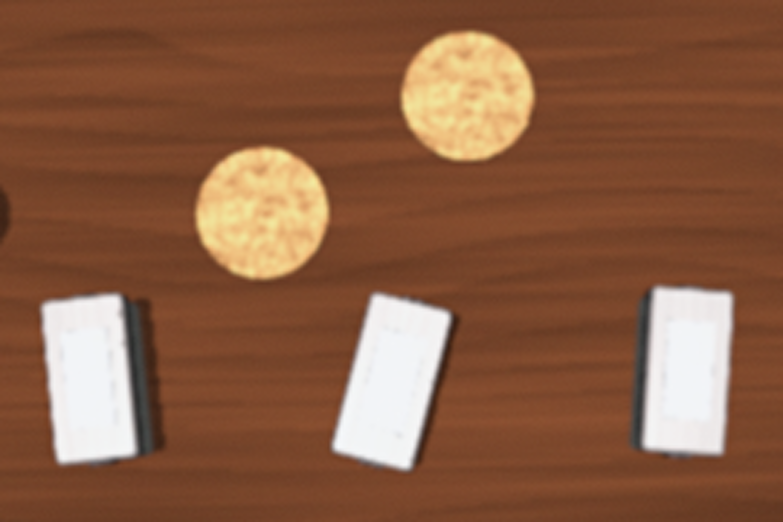

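Crop confirmed: the disc at (331,133), world (0.664, -0.055), is 0.666 m from the base, against 0.587 and 0.340 m for the others, and its diameter of 101 mm fits. I'll take the nearest tin first, tin_2 at (0.447, -0.204), yaw -6°.

```bash
cat > p.py <<'E'
# p.py grip yawdeg rows x y z [rows x y z ...]: rows from the present pose through waypoints, turning during the first leg; tool pointing down
import sys
from h import *
from scipy.spatial.transform import Rotation as Ro
a=sys.argv; g=float(a[1]); yaw=float(a[2]); o=ctrl.get_obs()
P=np.array(o['tool_pos']); R=Ro.from_rotvec(o['tool_rot'])
cur=R.as_matrix()[:,0]; cy=np.degrees(np.arctan2(cur[1],cur[0]))
print('t',round(o['t'],2),'pos',P.round(4),'yaw',round(cy,2),'down',R.as_matrix()[:,2].round(3),'op',round(o['opening'],4),'tq',o['wrist_torque'].round(3))
t=np.radians(yaw); T=Ro.from_matrix(np.array([[np.cos(t),np.sin(t),0],[np.sin(t),-np.cos(t),0],[0,0,-1]]))
L=[list(map(float,a[3+i:7+i])) for i in range(0,len(a)-3,4)]
out=[]
for k,(n,*w) in enumerate(L):
    n=int(n); dv=(R.inv()*T).as_rotvec(); p0=P.copy()
    for j in range(n):
        tgt=p0+(np.array(w)-p0)*(j+1)/n
        s=(R.inv().apply(tgt-P)/.05).round(2); r=(np.degrees(dv)/8/n).round(2)
        P=P+R.apply(s*.05); R=R*Ro.from_rotvec(np.radians(r*8)); out.append([g,(s+0).tolist(),(r+0).tolist()])
        if max(abs(s).max(),abs(r).max())>1: print('TOO BIG')
for i in range(0,len(out),8): print(str(out[i:i+8]).replace(' ',''))
E
python3 p.py 1 -6 12 .447 -.204 .2 4 .447 -.204 .1
```

```text
t 0.15 pos [ 0.2761 -0.5601  0.2017] yaw 26.23 down [-0.001  0.001 -1.   ] op 0.0853 tq [-0.036  0.046 -0.042]
[[1.0,[0.52,-0.41,0.0],[0.0,0.0,0.34]],[1.0,[0.5,-0.43,0.01],[0.0,0.0,0.34]],[1.0,[0.47,-0.45,0.0],[0.0,0.0,0.34]],[1.0,[0.46,-0.48,0.0],[0.0,0.0,0.34]],[1.0,[0.43,-0.49,0.01],[0.0,0.0,0.34]],[1.0,[0.41,-0.52,0.0],[0.0,0.0,0.34]],[1.0,[0.38,-0.54,0.01],[0.0,0.0,0.34]],[1.0,[0.36,-0.55,0.0],[0.0,0.0,0.34]]]
[[1.0,[0.33,-0.57,0.0],[0.0,0.0,0.34]],[1.0,[0.3,-0.58,0.01],[0.0,0.0,0.34]],[1.0,[0.28,-0.6,0.0],[0.0,0.0,0.34]],[1.0,[0.24,-0.61,0.0],[0.0,0.0,0.34]],[1.0,[0.0,0.0,0.5],[0.0,0.0,-0.01]],[1.0,[0.0,0.0,0.5],[0.0,0.0,-0.01]],[1.0,[0.0,0.0,0.5],[0.0,0.0,-0.01]],[1.0,[0.0,0.0,0.5],[0.0,0.0,-0.01]]]
```

Request:
{"name": "play_rows", "arguments": {"series": [[1,[0.52,-0.41,0],[0,0,0.34]],[1,[0.5,-0.43,0],[0,0,0.34]],[1,[0.47,-0.45,0],[0,0,0.34]],[1,[0.46,-0.48,0],[0,0,0.34]],[1,[0.43,-0.49,0],[0,0,0.34]],[1,[0.41,-0.52,0],[0,0,0.34]],[1,[0.38,-0.54,0],[0,0,0.34]],[1,[0.36,-0.55,0],[0,0,0.34]]], "force": 80}}

```text
t: 1.15
tool_pos: [0.3905, -0.322, 0.2023]
tool_rot: [-3.139, -0.12, 0.0]
contact_force: [-0.5, -0.1, 0.3]
opening: 0.0854
grip_force: 0.0
```

Request:
{"name": "play_rows", "arguments": {"series": [[1,[0.33,-0.57,0],[0,0,0.34]],[1,[0.3,-0.58,0],[0,0,0.34]],[1,[0.28,-0.6,0],[0,0,0.34]],[1,[0.24,-0.61,0],[0,0,0.34]],[1,[0,0,0.5],[0,0,0]],[1,[0,0,0.5],[0,0,0]],[1,[0,0,0.5],[0,0,0]],[1,[0,0,0.4],[0,0,0]]]}}

```text
t: 2.15
tool_pos: [0.4465, -0.2042, 0.1062]
tool_rot: [-3.136, 0.175, 0.002]
contact_force: [-0.2, 0.2, 0.2]
opening: 0.0856
grip_force: 0.0
```

```bash
python3 -c "
from h import *
shot('top','t1.png');shot('side','s1.png')
a=cv2.imread('pics/t1.png')[140:340,300:540];b=cv2.imread('pics/s1.png')[100:300,260:500]
cv2.imwrite('pics/c1.png',cv2.resize(np.hstack([a,b]),None,fx=1.66,fy=1.66))"
python3 p.py 1 -6 6 .447 -.204 .028
```

```text
t 2.25 pos [ 0.4451 -0.2033  0.1046] yaw -6.41 down [-0.005  0.003 -1.   ] op 0.0856 tq [ 0.013 -0.044 -0.07 ]
[[1.0,[0.01,0.0,0.26],[0.0,0.01,-0.01]],[1.0,[0.01,0.0,0.25],[0.0,0.01,-0.01]],[1.0,[0.0,0.01,0.26],[0.0,0.01,-0.01]],[1.0,[0.01,0.0,0.25],[0.0,0.01,-0.01]],[1.0,[0.01,0.0,0.26],[0.0,0.01,-0.01]],[1.0,[0.0,0.0,0.25],[0.0,0.01,-0.01]]]
```

View pics/c1.png

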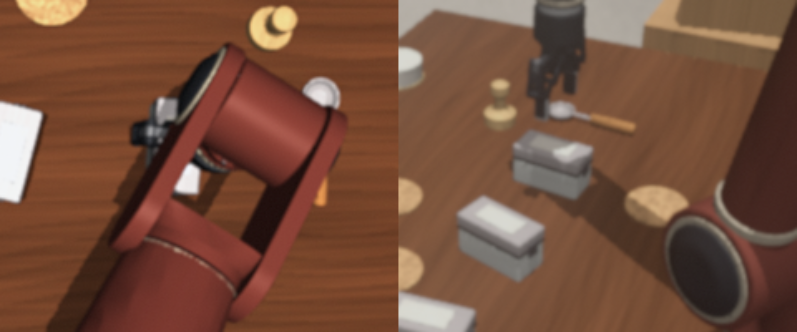

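The top crop shows the gripper mostly hidden by the wrist, with its left finger near (150,132). In the side crop the fingertips are near (545,105) and tin_2's lid is at (553,150), which looks farther off than expected. I'll project the TCP to check.

```bash
python3 -c "
from h import *
im=imaging.get_image('side');E=np.array(im['extrinsics'])
o=ctrl.get_obs();print(o['tool_pos'])
for p in (o['tool_pos'],[.447,-.204,.07]):
    u=cv2.projectPoints(np.array([p],float),cv2.Rodrigues(E[:3,:3])[0],E[:3,3],K(im),np.array(im['D'],float))[0].ravel();print(u,(u-[260,100])*1.66)
c=im['color'][120:230,290:420].copy();cv2.imwrite('pics/c2.png',cv2.resize(c,None,fx=5,fy=5,interpolation=cv2.INTER_CUBIC))"
```

```text
[ 0.44604599 -0.20391286  0.10630051]
[353.52717432 175.86413256] [155.25510937 125.93446005]
[352.7099533  187.58205255] [153.89852248 145.38620724]
```

View pics/c2.png

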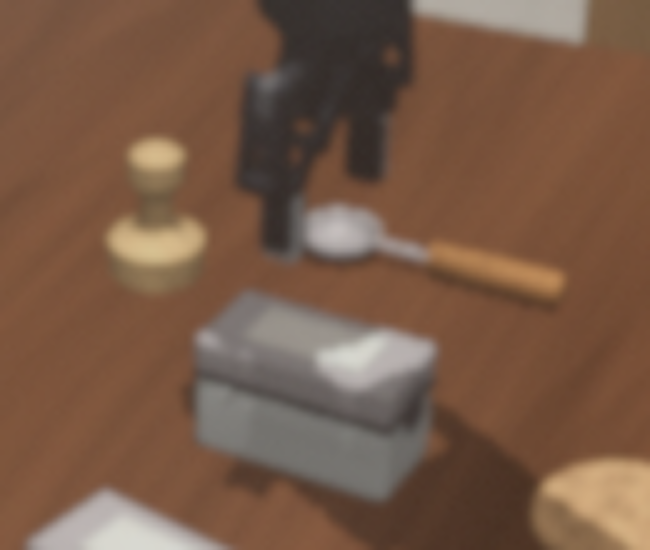

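```bash
python3 -c "
from h import *
T=imaging.get_image('top');S=imaging.get_image('side')
for z in (.105,.12,.135,.15):
    print(z,'side near tip',ray(S,(346.6,171),z)[:2].round(3),'far tip',ray(S,(363.4,155.6),z)[:2].round(3),'mid',ray(S,(355,163.3),z)[:2].round(3),'top',ray(T,(390,219.5),z)[:2].round(3))
c=T['color'][170:290,360:460];cv2.imwrite('pics/c3.png',cv2.resize(c,None,fx=5,fy=5,interpolation=cv2.INTER_CUBIC))"
```

```text
0.105 side near tip [ 0.473 -0.222] far tip [ 0.461 -0.318] mid [ 0.467 -0.269] top [ 0.461 -0.164]
0.12 side near tip [ 0.463 -0.198] far tip [ 0.452 -0.292] mid [ 0.458 -0.244] top [ 0.46  -0.161]
0.135 side near tip [ 0.454 -0.174] far tip [ 0.443 -0.266] mid [ 0.449 -0.219] top [ 0.459 -0.159]
0.15 side near tip [ 0.445 -0.15 ] far tip [ 0.434 -0.24 ] mid [ 0.44  -0.194] top [ 0.458 -0.156]
```

View pics/c3.png

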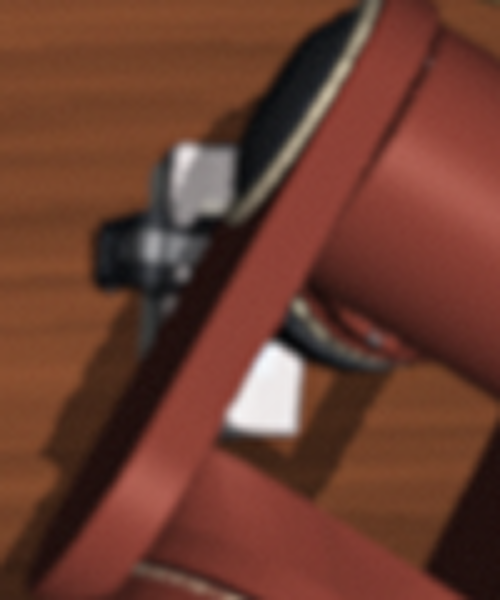

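The top crop shows the fingers straddling the tin at its middle, so the lateral alignment is good. The side view puts the open tips near z≈0.14, higher than the TCP figure, because open pads sit farther back. I'll descend and check the overlap before closing.

Request:
{"name": "play_rows", "arguments": {"series": [[1,[0.02,0,0.25],[0,0,0]],[1,[0,0,0.25],[0,0,0]],[1,[0,0,0.25],[0,0,0]],[1,[0,0,0.25],[0,0,0]],[1,[0,0,0.25],[0,0,0]],[1,[0,0,0.25],[0,0,0]],[1,[0,0,0],[0,0,0]]]}}

```text
t: 3.28
tool_pos: [0.4471, -0.2041, 0.0312]
tool_rot: [-3.135, 0.176, 0.004]
contact_force: [-0.2, -0.6, -0.3]
opening: 0.0855
grip_force: 0.0
```

```bash
python3 -c "
from h import *
S=imaging.get_image('side')
c=S['color'][130:240,290:420];cv2.imwrite('pics/c4.png',cv2.resize(c,None,fx=5,fy=5,interpolation=cv2.INTER_CUBIC))"
```

```text
(no output)
```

View pics/c4.png

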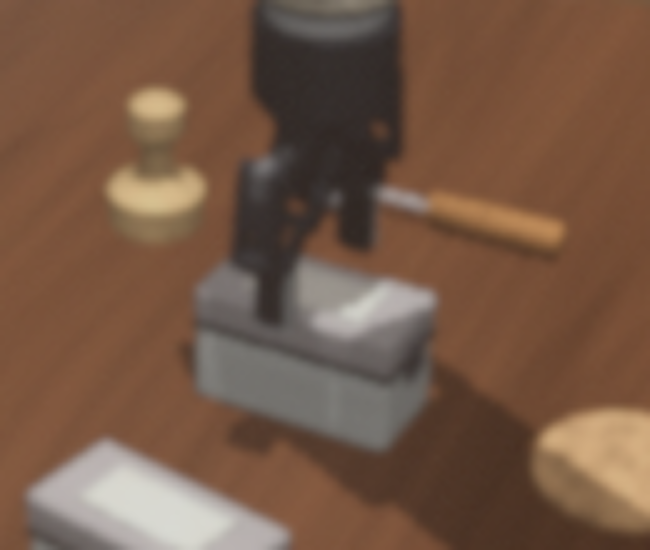

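The side crop shows the near finger tip at about (270,322), only just below the lid's top edge. The body is well clear of the lid. I'll go 13 mm lower (stated body clearance is still about 20 mm), close, and look.

Request:
{"name": "play_rows", "arguments": {"series": [[1,[0,0,0.13],[0,0,0]],[1,[0,0,0.13],[0,0,0]],[1,[0,0,0],[0,0,0]],[0,[0,0,0],[0,0,0]],[0,[0,0,0],[0,0,0]],[0,[0,0,0],[0,0,0]],[0,[0,0,0],[0,0,0]],[0,[0,0,0],[0,0,0]]], "force": 80}}

```text
t: 4.32
tool_pos: [0.4488, -0.2054, 0.0207]
tool_rot: [3.135, -0.176, 0.002]
contact_force: [-0.2, -1.2, 4.6]
opening: 0.0561
grip_force: 86.3
```

```bash
python3 -c "
from h import *
S=imaging.get_image('side');o=ctrl.get_obs();print(o['tool_pos'],o['opening'],o['grip_force'],o['contact_force'],o['wrist_torque'])
c=S['color'][130:240,290:420];cv2.imwrite('pics/c5.png',cv2.resize(c,None,fx=5,fy=5,interpolation=cv2.INTER_CUBIC))"
```

```text
[ 0.44878583 -0.20538293  0.02065389] 0.05603217234742675 86.32317423820496 [-0.07250401 -2.21179044  5.60928523] [-0.13856532  0.08372679 -0.02002579]
```

View pics/c5.png

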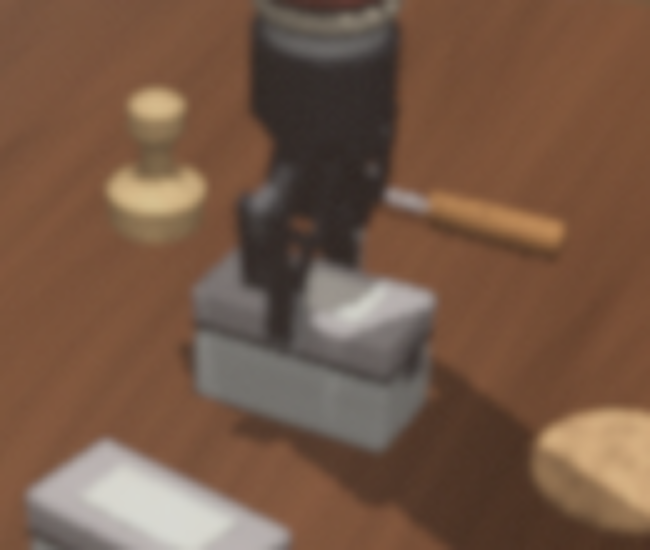

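The side crop shows the tips at the lid's lower line, near (283,345). The fingers are on the tin at 56 mm opening with 86 N, so the grip is sound. I'll lift.

Request:
{"name": "play_rows", "arguments": {"series": [[0,[0,0,-0.2],[0,0,0]],[0,[0,0,-0.4],[0,0,0]],[0,[0,0,-0.4],[0,0,0]],[0,[0,0,-0.4],[0,0,0]],[0,[0,0,-0.3],[0,0,0]],[0,[0,0,0],[0,0,0]],[0,[0,0,0],[0,0,0]],[0,[0,0,0],[0,0,0]]]}}

```text
t: 5.38
tool_pos: [0.4473, -0.2042, 0.1034]
tool_rot: [-3.135, 0.176, 0.003]
contact_force: [-0.5, 0.5, -4.8]
opening: 0.0561
grip_force: 86.1
```

```bash
cat > tq.py <<'E'
from h import *
from scipy.spatial.transform import Rotation as Ro
v=[]
for i in range(6):
    imaging.get_image('side'); o=ctrl.get_obs(); v.append(np.r_[Ro.from_rotvec(o['tool_rot']).inv().apply(o['wrist_torque']),o['contact_force']])
v=np.array(v); print('t',o['t'],'pos',o['tool_pos'].round(4),'tool-axes torque',v.mean(0)[:3].round(3),'sd',v.std(0)[:3].round(3),'F',v.mean(0)[3:].round(2),'op',o['opening'],'grip',o['grip_force'])
E
python3 tq.py
```

```text
t 5.675 pos [ 0.448  -0.2046  0.1045] tool-axes torque [-0.006 -0.054  0.003] sd [0.023 0.041 0.04 ] F [ 0.35  0.05 -3.99] op 0.05646755250461398 grip 86.0898506641388
```

Request:
{"name": "play_rows", "arguments": {"series": [[0,[0.9,0,0],[0,0,0]],[0,[0.9,0,0],[0,0,0]],[0,[0,0,0],[0,0,0]],[0,[0,0,0],[0,0,0]],[0,[0,0,0],[0,0,0]],[0,[0,0,0],[0,0,0]],[0,[0,0,0],[0,0,0]]]}}

```text
t: 6.55
tool_pos: [0.5372, -0.2148, 0.1049]
tool_rot: [3.137, -0.176, 0.0]
contact_force: [-0.9, 1.0, -2.8]
opening: 0.0561
grip_force: 86.7
```

```bash
python3 tq.py
```

```text
t 6.85 pos [ 0.5375 -0.2147  0.1047] tool-axes torque [-0.02  -0.051  0.002] sd [0.028 0.027 0.024] F [ 0.23  0.16 -3.93] op 0.05609716892764321 grip 86.73624515533447
```

Request:
{"name": "play_rows", "arguments": {"series": [[0,[-0.9,0,0],[0,0,0]],[0,[-0.9,0,0],[0,0,0]],[0,[0,0,0],[0,0,0]],[0,[0,0,0],[0,0,0]],[0,[0,0,0],[0,0,0]],[0,[0,0,0],[0,0,0]],[0,[0,0,0],[0,0,0]]]}}

```text
t: 7.72
tool_pos: [0.4485, -0.2048, 0.1047]
tool_rot: [-3.137, 0.175, 0.0]
contact_force: [0.7, -0.2, -5.0]
opening: 0.0556
grip_force: 86.6
```

```bash
python3 tq.py
```

```text
t 8.025 pos [ 0.4481 -0.2047  0.1047] tool-axes torque [-0.013 -0.021  0.002] sd [0.032 0.102 0.037] F [ 0.58  0.32 -4.23] op 0.05623156978436072 grip 86.76254153251648
```

The torque shows no 0.12 N m flip, but the last reading was noisy. I'll confirm with a tipping test, which is the surer way to move the piece.

Request:
{"name": "play_rows", "arguments": {"series": [[0,[0,0,0],[0,0.8,0]],[0,[0,0,0],[0,0.8,0]],[0,[0,0,0],[0,0.7,0]],[0,[0,0,0],[0,0,0]],[0,[0,0,0],[0,0,0]],[0,[0,0,0],[0,-0.8,0]],[0,[0,0,0],[0,-0.8,0]],[0,[0,0,0],[0,-0.7,0]]]}}

```text
t: 9.02
tool_pos: [0.4499, -0.2052, 0.1057]
tool_rot: [3.136, -0.175, -0.003]
contact_force: [-0.2, -0.0, -4.4]
opening: 0.0562
grip_force: 88.5
```

```bash
sed -i 's/range(6)/range(12)/; s/v.mean(0)\[:3\]/np.median(v,0)[:3]/' tq.py; python3 tq.py
```

```text
t 9.625 pos [ 0.4478 -0.2048  0.1048] tool-axes torque [-0.016  0.044 -0.01 ] sd [0.034 0.068 0.028] F [-0.15  0.19 -3.67] op 0.05621858387297874 grip 88.45877408981323
```

Request:
{"name": "play_rows", "arguments": {"series": [[0,[0,0,0],[0,-0.8,0]],[0,[0,0,0],[0,-0.8,0]],[0,[0,0,0],[0,-0.7,0]],[0,[0,0,0],[0,0,0]],[0,[0,0,0],[0,0,0]],[0,[0,0,0],[0,0.8,0]],[0,[0,0,0],[0,0.8,0]],[0,[0,0,0],[0,0.7,0]]]}}

```text
t: 10.62
tool_pos: [0.4474, -0.2047, 0.1053]
tool_rot: [3.136, -0.176, 0.007]
contact_force: [-0.2, 0.3, -4.0]
opening: 0.0561
grip_force: 89.5
```

```bash
python3 tq.py; python3 p.py 0 -6 5 .447 -.204 .035 3 .447 -.204 .0205
```

```text
t 11.225 pos [ 0.4483 -0.2047  0.1046] tool-axes torque [-0.022 -0.059 -0.026] sd [0.03  0.016 0.035] F [ 0.3  -0.16 -3.91] op 0.05605815336547215 grip 89.40473556518555
t 11.22 pos [ 0.4483 -0.2047  0.1046] yaw -6.39 down [-0.001  0.    -1.   ] op 0.0561 tq [-0.02   0.064  0.024]
[[0.0,[-0.01,0.0,0.28],[0.0,0.0,-0.01]],[0.0,[0.0,0.0,0.28],[0.0,0.0,-0.01]],[0.0,[-0.01,-0.01,0.27],[0.0,0.0,-0.01]],[0.0,[0.0,0.0,0.28],[0.0,0.0,-0.01]],[0.0,[-0.01,0.0,0.28],[0.0,0.0,-0.01]],[0.0,[0.0,0.0,0.1],[0.0,0.0,0.0]],[0.0,[0.0,0.0,0.09],[0.0,0.0,0.0]],[0.0,[0.0,0.0,0.1],[0.0,0.0,0.0]]]
```

Tipping gave +0.044 against -0.059 N m, which looks like a flip. I'll repeat it with gentle returns and print the series.

Request:
{"name": "play_rows", "arguments": {"series": [[0,[0,0,0],[0,0.8,0]],[0,[0,0,0],[0,0.8,0]],[0,[0,0,0],[0,0.7,0]],[0,[0,0,0],[0,0,0]],[0,[0,0,0],[0,0,0]],[0,[0,0,0],[0,0,0]],[0,[0,0,0],[0,-0.3,0]],[0,[0,0,0],[0,-0.4,0]]]}}

```text
t: 12.22
tool_pos: [0.4485, -0.2049, 0.105]
tool_rot: [3.105, -0.174, 0.344]
contact_force: [0.4, -0.5, -3.3]
opening: 0.0557
grip_force: 90.2
```

Request:
{"name": "play_rows", "arguments": {"series": [[0,[0,0,0],[0,-0.4,0]],[0,[0,0,0],[0,-0.4,0]],[0,[0,0,0],[0,-0.4,0]],[0,[0,0,0],[0,-0.3,0]],[0,[0,0,0],[0,-0.1,0]],[0,[0,0,0],[0,0,0]]]}}

```text
t: 12.98
tool_pos: [0.4483, -0.2047, 0.1046]
tool_rot: [-3.137, 0.175, 0.0]
contact_force: [-0.1, 0.0, -4.4]
opening: 0.0557
grip_force: 90.2
```

```bash
echo "print('y series',v[:,1].round(2), 'tilt',Ro.from_rotvec(o['tool_rot']).as_matrix()[:,2].round(3))" >> tq.py; python3 tq.py
```

```text
t 13.575 pos [ 0.448  -0.2047  0.1048] tool-axes torque [-0.009  0.05   0.008] sd [0.017 0.035 0.027] F [-0.06 -0.01 -3.78] op 0.055887485548035354 grip 90.21228790283203
y series [0.02 0.03 0.03 0.09 0.01 0.08 0.12 0.11 0.07 0.04 0.06 0.04] tilt [ 0. -0. -1.]
```

Request:
{"name": "play_rows", "arguments": {"series": [[0,[0,0,0],[0,-0.8,0]],[0,[0,0,0],[0,-0.8,0]],[0,[0,0,0],[0,-0.7,0]],[0,[0,0,0],[0,0,0]],[0,[0,0,0],[0,0,0]],[0,[0,0,0],[0,0,0]],[0,[0,0,0],[0,0.3,0]],[0,[0,0,0],[0,0.4,0]]]}}

```text
t: 14.58
tool_pos: [0.4479, -0.2047, 0.1049]
tool_rot: [-3.106, 0.174, 0.343]
contact_force: [0.0, -0.7, -3.4]
opening: 0.0561
grip_force: 90.7
```

Request:
{"name": "play_rows", "arguments": {"series": [[0,[0,0,0],[0,0.4,0]],[0,[0,0,0],[0,0.4,0]],[0,[0,0,0],[0,0.4,0]],[0,[0,0,0],[0,0.3,0]],[0,[0,0,0],[0,0.1,0]],[0,[0,0,0],[0,0,0]]]}}

```text
t: 15.32
tool_pos: [0.4478, -0.2047, 0.1048]
tool_rot: [3.137, -0.176, 0.0]
contact_force: [0.7, -0.1, -3.8]
opening: 0.0562
grip_force: 90.7
```

```bash
python3 tq.py
```

```text
t 15.925 pos [ 0.4481 -0.2047  0.1047] tool-axes torque [-0.022 -0.07   0.   ] sd [0.036 0.045 0.027] F [-0.12 -0.08 -3.96] op 0.05632593816342481 grip 90.73541164398193
y series [-0.15 -0.03 -0.08 -0.06 -0.11 -0.04 -0.12 -0.01  0.   -0.05 -0.1  -0.08] tilt [-0.  0. -1.]
```

A repeatable flip, +0.05 to -0.07 N m: tin_2 is the rattler. I'll give it a few more brisk strokes to make sure the knock counts, then carry it at z≈0.17 to the coaster.

Request:
{"name": "play_rows", "arguments": {"series": [[0,[0.9,0,0],[0,0,0]],[0,[0.9,0,0],[0,0,0]],[0,[-0.9,0,0],[0,0,0]],[0,[-0.9,0,0],[0,0,0]],[0,[0,0,0],[0,0,0]],[0,[0,0,0],[0,0,0]],[0,[0.9,0,0],[0,0,0]],[0,[0.9,0,0],[0,0,0]]]}}

```text
t: 16.92
tool_pos: [0.5399, -0.2153, 0.1056]
tool_rot: [3.136, -0.176, 0.004]
contact_force: [0.2, -0.5, -2.9]
opening: 0.0556
grip_force: 91.7
```

Request:
{"name": "play_rows", "arguments": {"series": [[0,[0,0,0],[0,0,0]],[0,[0,0,0],[0,0,0]],[0,[-0.9,0,0],[0,0,0]],[0,[-0.9,0,0],[0,0,0]],[0,[0,0,0],[0,0,0]],[0,[0,0,0],[0,-1,0]],[0,[0,0,0],[0,-1,0]],[0,[0,0,0],[0,-0.6,0]]]}}

```text
t: 17.92
tool_pos: [0.4497, -0.2052, 0.1054]
tool_rot: [-3.067, 0.172, 0.562]
contact_force: [0.1, 0.7, -3.9]
opening: 0.0559
grip_force: 91.7
```

Request:
{"name": "play_rows", "arguments": {"series": [[0,[0,0,0],[0,0,0]],[0,[0,0,0],[0,0,0]],[0,[0,0,0],[0,1,0]],[0,[0,0,0],[0,1,0]],[0,[0,0,0],[0,1,0]],[0,[0,0,0],[0,1,0]],[0,[0,0,0],[0,1,0]],[0,[0,0,0],[0,0,0]]]}}

```text
t: 18.92
tool_pos: [0.4449, -0.2037, 0.1028]
tool_rot: [3.076, -0.176, 0.516]
contact_force: [-0.8, -0.4, -3.8]
opening: 0.056
grip_force: 91.7
```

Request:
{"name": "play_rows", "arguments": {"series": [[0,[0,0,0],[0,0,0]],[0,[0,0,0],[0,0,0]],[0,[0,0,0],[0,-0.6,0]],[0,[0,0,0],[0,-0.6,0]],[0,[0,0,0],[0,-0.6,0]],[0,[0,0,0],[0,-0.6,0]],[0,[0,0,0],[0,0,0]],[0,[0,0,0],[0,0,0]]]}}

```text
t: 19.92
tool_pos: [0.4484, -0.2046, 0.1045]
tool_rot: [-3.136, 0.175, -0.001]
contact_force: [0.2, -1.1, -3.6]
opening: 0.0559
grip_force: 92.1
```

```bash
python3 tq.py; python3 p.py 0 -6 4 .47 -.204 .13 12 .664 -.055 .13
```

```text
t 20.525 pos [ 0.448  -0.2047  0.1048] tool-axes torque [0.01  0.035 0.004] sd [0.02  0.04  0.032] F [-0.24 -0.32 -3.58] op 0.05633043316923121 grip 92.0493471622467
y series [ 0.04  0.03  0.01  0.03  0.08  0.02  0.12  0.06  0.05 -0.01 -0.01  0.1 ] tilt [ 0. -0. -1.]
t 20.52 pos [ 0.448  -0.2047  0.1048] yaw -6.41 down [ 0. -0. -1.] op 0.0563 tq [-0.042 -0.098 -0.043]
[[0.0,[0.11,-0.02,-0.13],[0.0,0.0,-0.01]],[0.0,[0.11,-0.01,-0.12],[0.0,0.0,-0.01]],[0.0,[0.11,-0.02,-0.13],[0.0,0.0,-0.01]],[0.0,[0.11,-0.01,-0.12],[0.0,0.0,-0.01]],[0.0,[0.29,-0.28,0.0],[0.0,0.0,0.0]],[0.0,[0.3,-0.28,0.0],[0.0,0.0,0.0]],[0.0,[0.29,-0.28,0.0],[0.0,0.0,0.0]],[0.0,[0.3,-0.29,0.0],[0.0,0.0,0.0]]]
[[0.0,[0.29,-0.28,0.0],[0.0,0.0,0.0]],[0.0,[0.3,-0.28,0.0],[0.0,0.0,0.0]],[0.0,[0.29,-0.28,0.0],[0.0,0.0,0.0]],[0.0,[0.3,-0.28,0.0],[0.0,0.0,0.0]],[0.0,[0.29,-0.28,0.0],[0.0,0.0,0.0]],[0.0,[0.3,-0.28,0.0],[0.0,0.0,0.0]],[0.0,[0.29,-0.29,0.0],[0.0,0.0,0.0]],[0.0,[0.3,-0.28,0.0],[0.0,0.0,0.0]]]
```

Request:
{"name": "play_rows", "arguments": {"series": [[0,[0.11,-0.02,-0.13],[0,0,0]],[0,[0.11,-0.02,-0.13],[0,0,0]],[0,[0.11,-0.02,-0.13],[0,0,0]],[0,[0.11,-0.01,-0.12],[0,0,0]],[0,[0.29,-0.28,0],[0,0,0]],[0,[0.3,-0.28,0],[0,0,0]],[0,[0.29,-0.28,0],[0,0,0]],[0,[0.3,-0.28,0],[0,0,0]]]}}

```text
t: 21.52
tool_pos: [0.5363, -0.1533, 0.1298]
tool_rot: [-3.136, 0.174, 0.001]
contact_force: [0.6, 0.3, -3.3]
opening: 0.0559
grip_force: 92.1
```

Request:
{"name": "play_rows", "arguments": {"series": [[0,[0.29,-0.28,0],[0,0,0]],[0,[0.3,-0.28,0],[0,0,0]],[0,[0.29,-0.28,0],[0,0,0]],[0,[0.3,-0.28,0],[0,0,0]],[0,[0.29,-0.28,0],[0,0,0]],[0,[0.3,-0.28,0],[0,0,0]],[0,[0.29,-0.28,0],[0,0,0]],[0,[0.3,-0.28,0],[0,0,0]]]}}

```text
t: 22.52
tool_pos: [0.666, -0.0557, 0.1301]
tool_rot: [3.137, -0.176, -0.0]
contact_force: [0.4, -0.0, -3.9]
opening: 0.056
grip_force: 92.1
```

Request:
{"name": "play_rows", "arguments": {"series": [[0,[0,0,0],[0,0,0]],[0,[0,0,0],[0,0,0]],[0,[0,0,0],[0,0,0]],[0,[0,0,0],[0,0,0]]]}}

```text
t: 23.02
tool_pos: [0.6647, -0.0569, 0.1303]
tool_rot: [3.137, -0.177, -0.0]
contact_force: [-0.4, -0.2, -3.6]
opening: 0.056
grip_force: 92.0
```

```bash
python3 tq.py; python3 -c "
from h import *
cv2.imwrite('pics/end.png',imaging.get_image('side')['color'][100:380,150:430])"
```

```text
t 23.625 pos [ 0.665  -0.0565  0.1302] tool-axes torque [-0.016  0.073 -0.003] sd [0.027 0.033 0.029] F [-0.03 -0.14 -4.06] op 0.05599942607234899 grip 92.0186984539032
y series [ 0.07  0.1   0.09  0.04  0.09  0.11  0.04  0.1   0.04 -0.01  0.07  0.08] tilt [-0.  0. -1.]
```

View pics/end.png

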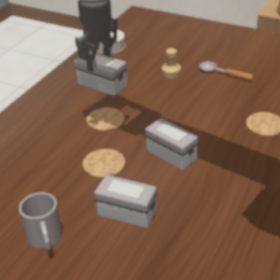

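The side view shows tin_2 upright in the fingers at about (101,72), above the far coaster at (105,118). The other tins and the bystanders haven't moved. Handing in.

```bash
python3 -c "
from h import *
print(ctrl.finish_job())"
```

```text
the job is handed in; nothing more can be done
None
```

tin_2 (the right one) rattled on the first try, so tin_0 and tin_1 were never touched; I handed the job in with tin_2 held upright and still, its underside about 11 cm above the middle of the farthest coaster, and the judge's result was not shown.

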